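# Clear up after sawing a closure port: scrap down the hopper, knife back in the tool tray

## Robot

A 6-joint arm with a two-finger parallel gripper is mounted at the origin on the work surface. World frame = base frame: x ahead of the robot, y to its left, z up, the work surface at z = 0. Lengths are in m, angles in rad, forces in N, time in s.
With the tool pointing down it reaches from about 0.275 to 0.975 m from the base axis. Payload 8.4 kg.
Tool frame: the origin (TCP) lies at the centre of the arm's flange, where the gripper is bolted on; the fingertips stand 190 mm ahead of it and the grasp point (between the pads) lies 171 mm ahead of it (ctrl.tcp_to_tips is the distance from the TCP to the fingertips, in m); y points along the fingers, z is the direction in which the jaws open and shut, and the axes are right-handed (so a half turn about y gives the same grasp; the last joint's range is limited). The gripper opens to 92 mm and grips with 3 to 60 N. Pads are 20 mm wide; open, the fingers measure 128 mm over their backs; the gripper's body (75 mm by 189 mm) begins 69 mm behind the grasp point.
Start: joints at [-1.153, 0.353, 1.633, -0, 1.155, -0.002], TCP at [0.255, -0.571, 0.405] pointing down, gripper open.
Joint ranges: [-2.63, 2.63], [-0.92, 2.1], [0.06, 2.66], [-1.3, 4.44], [0, 2.69], [-3.02, 3.02]. Speed limits (rad/s): [2.22, 2.22, 2.79, 3.14, 3.14, 3.14].

## Interface

Orientations are given as a unit quaternion [x, y, z, w].
In Python, from plant import ctrl gives the robot as it stands. Calls block until the motion is done:
- ctrl.move_pose(position, orientation): joint-space move of the TCP to a pose.
- ctrl.move_l(position, rot=None, speed=0.15, force_limit=None): straight line of the TCP; rot=None keeps the orientation; speed is the mean speed in m/s. With force_limit (N) it stops when the force on the tool has changed by that much, and returns True; else False.
- ctrl.move_j(angles): joint-space move.
- ctrl.move_gripper(opening, effort=None): finger opening in m; effort is the grip in N (None keeps the last); returns when the fingers have stopped.
- ctrl.hold(seconds).
- ctrl.solve_ik(position, orientation): joint angles nearest the present ones, or None.
- ctrl.observe(): the state.
- ctrl.grab_frame(name): name is "scene" or "top"; returns a dict with "frame" (384x512x3 uint8, red, green, blue), "mtx" (3x3 intrinsics, pixels), "view" (4x4, takes a point from world to camera coordinates). Camera axes: x right, y up, looking along -z (the intrinsics and any distortion apply to the point x, -y, -z); pixel columns grow to the right and rows downward; lengths in m; the calibration is good to about 2 mm. A picture is of the moment at which its call begins. There is no depth.
A pose or a line that the arm cannot do raises ctrl.IKError and nothing moves.
- ctrl.sign_off(): hands the job in, once; it reports no verdict.
Trained networks look in the newest picture that a camera, given by its name, has taken for a name from the list of things; names that differ only in an ending like _2 or _b are one class to them, and where a whole thing is asked for, a point or a joint stands for the part that bears it (a point fixed in the world has none). Each returns a list of dicts, best first, with "p" (0 to 1); they miss things now and then, are a little off and sometimes report something else, mostly with a low value. They report only what shows in the picture. A call takes as long as a camera call. They do not tell look-alikes from the thing itself.
- ctrl.spot_in(camera, target): "bbox" ([left, top, width, height] in pixels, round what is visible of it).
- ctrl.spot_point(camera, target): "centre" ([column, row] in pixels: a listed point, or the origin of a listed thing).
The state is a dict: "t": time; "joint_pos": joint angles; "dq": joint speeds; "joint_efforts": joint torques, N m; "tcp_pos": TCP position; "ee_rot": TCP orientation; "wrist_force": force on the tool from outside, world axes, zero at the start; "wrist_torque": the same for the moment, N m; "grip_width": finger opening in m.
Only numpy, scipy, OpenCV 4.12 (cv2) and the standard library are available. Lean on these libraries where they do the work, as an engineer would, in place of code of your own. Each camera call takes 0.05 s, during which the arm holds its last target. There are 200 camera calls.

## Task

Clear up after the port was sawn: the sawn-off port end has to go down into the scrap hopper's bin, and the jacket knife is to be laid flat, not dropped, in the empty lane of the tool tray. One of the two is already lying on the hopper's tip tray, the other on top of the closed case, so look before you tip: the knife must never be tipped with the tray. Tip the tray by pushing its upright plate over, past the catch, then let it swing back level; leave everything else where it is.

Things in the scene. Friction and masses are not known exactly. Their poses are not given: they have to be found in the camera images.
- hopper: Scrap hopper: open grey sheet-steel bin, 152 (x) by 204 (y) by 205 mm high, 4 mm walls, fixed. Origin: centre of its underside; x points away from the robot. Near wall 165 mm high, far and side walls 205 mm. A steel tip tray with an upright push plate closes its mouth; below it the bin is empty, inner floor at z = 5 mm; things dumped lie below z = 110 mm.
- tip_tray (a joint): Angle of the tip tray, rad: 0 level (rest), 1.2 fully tipped. Pushing the upright plate away from the robot (hopper's +x) tips the floor down into the bin, and what lies on it slides off beyond about 0.8 (tip to 1.1). A spring holds it level and swings it back by itself; a ball catch stiffens the first 0.2 rad. The plate 55 mm above the hinge takes 5 N to start, 8 N past the catch and when tipped.
- tray_hinge (a point): On the tip tray's hinge axis (along the hopper's y), mid-width: x = -63, y = 0, z = 176 mm in the hopper's frame. It stays there; its axes turn with the tray. From the hinge the tray floor (4 mm steel) reaches 125 mm away from the robot and the push plate stands up on the near side.
- tray_middle (a point): Centre of the tray floor's upper face, at rest x = 0, y = 0, z = 180 mm in the hopper's frame. The floor's free space is 125 (x) by 176 mm (y), between side cheeks 22 mm high and the push plate. More than about 4 N pressed down on the middle tips it.
- push_plate_top (a point): Middle of the push plate's top edge, on its near face (the side to push): at rest x = -67, y = 0, z = 250 mm in the hopper's frame. The plate is 180 mm wide, 4 mm thick, its top 70 mm above the tray floor with a soft edge bead 10 mm thick. It turns with the tray about the hinge.
- knife: Cable jacket knife: ribbed black plastic handle 94 long, 28 wide, 22 mm high, with a steel ferrule and a thin steel hook at one end, 130 mm overall, about 110 g. Origin: centre of the handle's underside; x along the handle towards the hook (hook end at x = +83, butt at x = -47 mm), z up. At the start it lies flat, either on the tip tray or on the case.
- port_end: Sawn-off end of an oval closure port: black plastic oval tube, 90 long, 46 wide, 30 mm high as it lies, wall 3 mm, closed at one end, about 70 g. Origin: centre of its underside as it lies at the start; x along its length towards the closed end, z up. At the start it lies flat, either on the tip tray or on the case. This is the scrap.
- case: Closed grey instrument case with aluminium edges, 240 (x) by 260 (y) by 180 mm high, fixed, used as a side table. Origin: centre of its underside. Its flat top is 180 mm above the table. A tape measure stands on one corner of it.
- tool_tray: Open aluminium tool tray, 250 (x) by 190 (y) by 30 mm high, walls 4 mm, fixed. Origin: centre of its underside. A divider along x at y = -12 mm makes two lanes. The empty lane is y = -10 to 91 mm (centre x = 0, y = 40 mm), 242 mm long, its floor at z = 4 mm; in the other lane lie a screwdriver and a wrench.
- screwdriver: Bystander: screwdriver, 170 mm, in the occupied lane of the tool tray.
- wrench: Bystander: spanner, 150 mm, in the occupied lane of the tool tray.
- tape_measure: Bystander: yellow tape measure, 66 by 34 by 62 mm high, on the far left corner of the case.
- alcohol: Bystander: white dispenser bottle, 60 mm across, 135 mm high, at the back of the table.
- tape_roll: Bystander: roll of black tape, 90 mm across, 25 mm high, lying at the back of the table.
- clamp_plate: Bystander: steel clamp plate with two bolts, 110 by 50 mm, lying near the robot.
Not all that is in view belongs to the job. What is shaped like the port_end but brown is not meant.

How it is judged:
At the end, for the whole second after the job is handed in: The port end lies inside the hopper's bin below the tray (its origin less than 110 mm above the hopper's underside), the tip tray is back level (less than 0.08 rad), the knife lies flat (its length within 0.15 rad of level) on the floor of the tool tray's empty lane, and both are at rest (z of port_end in the frame of hopper between -0.005 and 0.11 m and x of port_end in the frame of hopper between -0.076 and 0.076 m and y of port_end in the frame of hopper between -0.102 and 0.102 m and value of joint tip_tray below 0.08 rad and x of knife in the frame of tool_tray between -0.085 and 0.085 m and y of knife in the frame of tool_tray between -0.002 and 0.085 m and z of knife in the frame of tool_tray below 0.034 m and angle between the x axis of knife and the z axis of tool_tray, either way round above 1.42 rad and linear speed of knife below 0.02 m/s and linear speed of port_end below 0.03 m/s); the robot touches nothing.
It fails at once if the tray is tipped with the knife on it, or the knife falls into the hopper (value of joint tip_tray above 0.4 rad and x of knife in the frame of hopper between -0.08 and 0.08 m and y of knife in the frame of hopper between -0.105 and 0.105 m and z of knife in the frame of hopper below 0.215 m).
It fails at once if the knife is dropped into the tool tray (falls in faster than 0.8 m/s, about 33 mm of free fall) (x of knife in the frame of tool_tray between -0.12 and 0.12 m and y of knife in the frame of tool_tray between -0.09 and 0.09 m and z of knife in the frame of tool_tray below 0.05 m and linear speed of knife above 0.8 m/s).
It fails at once if a bystander is moved by more than 40 mm (distance of any of screwdriver, wrench, tape_measure, alcohol, tape_roll, clamp_plate from where it was at the start of the episode above 0.04 m).
It also fails if it takes over 72 s, if anything falls off the work surface, if the arm or the gripper's body presses on something with over 40 N, if the wrist force passes 120 N, or if a joint passes its speed limit or range.

## Working session

There is one attempt and no reset: what is moved stays moved. The work goes in short steps, each a Python script; the robot and the scene stay as the last script left them, time stands still between calls to the robot, and variables do not carry over. Pictures are saved under pics/ and viewed, about 8 in all and at most 12, crops included, and the job is handed in when it is done.

```bash
mkdir -p pics; ls
python3 - <<'E'
from plant import ctrl
import cv2,numpy as np
for c in ("scene","top"):
    f=ctrl.grab_frame(c); cv2.imwrite(f"pics/{c}0.png",f["frame"][:,:,::-1])
    print(c,np.round(f["mtx"],1).tolist(),np.round(f["view"],4).tolist(),[k for k in f])
    for n in ("hopper","tray_hinge","tray_middle","push_plate_top","knife","port_end","case","tool_tray","tape_measure"):
        print(n,[(np.round(d["centre"]).tolist(),round(d["p"],2)) for d in ctrl.spot_point(c,n)[:3]], [(np.round(d["bbox"]).tolist(),round(d["p"],2)) for d in ctrl.spot_in(c,n)[:3]] if n in("knife","port_end","tool_tray","hopper") else "")
E
```

```text
pics
scene [[436.1, 0.0, 263.0], [0.0, 436.1, 189.4], [0.0, 0.0, 1.0]] [[-0.4751, 0.8799, -0.0052, 0.2528], [-0.7572, -0.4058, 0.5119, 0.3136], [0.4483, 0.2471, 0.859, -1.5537], [0.0, 0.0, 0.0, 1.0]] ['frame', 'mtx', 'view']
hopper [([359.0, 267.0], 0.88)] [([318.0, 194.0, 112.0, 115.0], 0.84)]
tray_hinge [([385.0, 221.0], 0.7), ([391.0, 210.0], 0.48), ([161.0, 174.0], 0.36)] 
tray_middle [([373.0, 243.0], 0.75), ([254.0, 305.0], 0.24)] 
push_plate_top [([393.0, 213.0], 0.7), ([376.0, 197.0], 0.7), ([374.0, 242.0], 0.2)] 
knife [([261.0, 178.0], 0.59)] [([243.0, 165.0, 44.0, 22.0], 0.65)]
port_end [([327.0, 318.0], 0.72), ([367.0, 234.0], 0.63), ([412.0, 230.0], 0.45)] [([349.0, 217.0, 38.0, 33.0], 0.9), ([309.0, 301.0, 38.0, 27.0], 0.61), ([409.0, 215.0, 17.0, 9.0], 0.41)]
case [([361.0, 266.0], 0.23)] 
tool_tray [([161.0, 176.0], 0.75)] [([116.0, 130.0, 89.0, 85.0], 0.69), ([333.0, 190.0, 97.0, 86.0], 0.33)]
tape_measure [([272.0, 224.0], 0.95)] 
top [[346.9, 0.0, 255.5], [0.0, 346.9, 188.8], [0.0, 0.0, 1.0]] [[-0.0083, -0.9999, -0.0057, 0.0187], [0.9873, -0.0091, 0.1585, -0.5655], [-0.1585, -0.0043, 0.9873, -0.9939], [0.0, 0.0, 0.0, 1.0]] ['frame', 'mtx', 'view']
hopper [] [([85.0, 160.0, 112.0, 70.0], 0.92), ([89.0, 167.0, 85.0, 54.0], 0.32)]
tray_hinge [([134.0, 217.0], 0.86), ([287.0, 126.0], 0.65)] 
tray_middle [([139.0, 192.0], 0.68)] 
push_plate_top [([125.0, 217.0], 0.97)] 
knife [([270.0, 203.0], 0.71), ([172.0, 280.0], 0.45), ([225.0, 128.0], 0.27)] [([241.0, 197.0, 48.0, 16.0], 0.77), ([126.0, 179.0, 38.0, 25.0], 0.61)]
port_end [([166.0, 148.0], 0.64), ([128.0, 262.0], 0.64), ([145.0, 193.0], 0.55)] [([148.0, 139.0, 32.0, 19.0], 0.93), ([116.0, 248.0, 17.0, 30.0], 0.7), ([123.0, 181.0, 40.0, 24.0], 0.63)]
case [] 
tool_tray [([377.0, 197.0], 0.78)] [([335.0, 151.0, 84.0, 88.0], 0.9)]
tape_measure [([236.0, 157.0], 0.83)]
```

Run:
```python
import cv2,numpy as np
a=cv2.imread("pics/scene0.png"); b=cv2.imread("pics/top0.png")
cv2.imwrite("pics/s1.png",cv2.resize(a[110:350,90:450],(800,533),interpolation=cv2.INTER_CUBIC))
cv2.imwrite("pics/t1.png",cv2.resize(b[90:310,70:430],(800,489),interpolation=cv2.INTER_CUBIC))
```

```text
(no output)
```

View pics/s1.png

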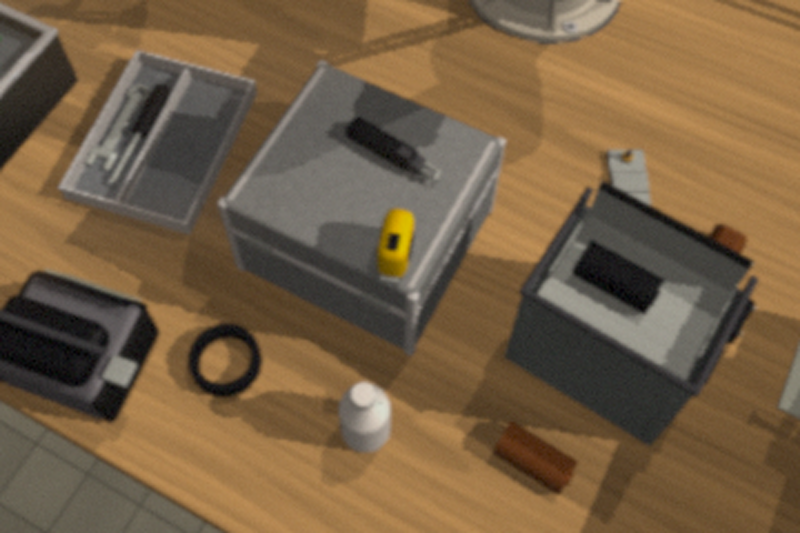

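View pics/t1.png

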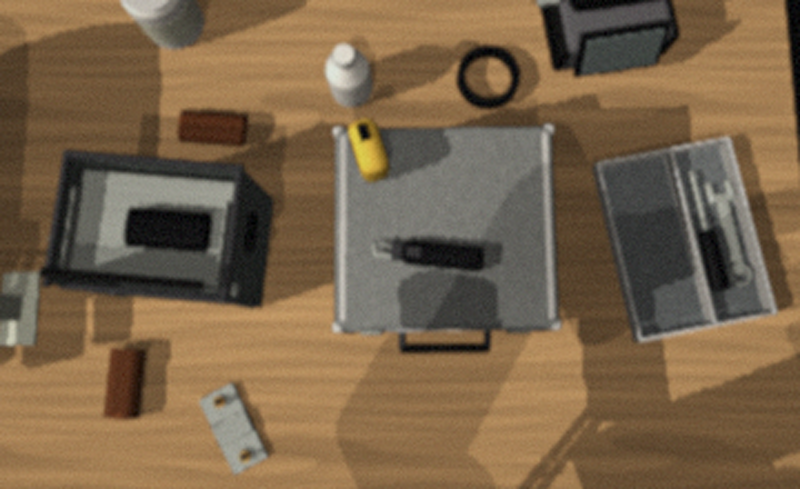

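Both views agree: the black port end lies on the tip tray (top ≈ (146,193), scene ≈ (368,234)). The knife is on the case (top ≈ (267,204)), with its hook pointing left (+y). The brown pieces are decoys. Next I'll back-project these points.

```bash
cat > h.py <<'E'
from plant import ctrl
import cv2,numpy as np
from scipy.spatial.transform import Rotation as R
def bp(f,uv,z):
    V=np.array(f["view"]);K=np.array(f["mtx"])
    d=np.linalg.inv(K)@[uv[0],uv[1],1]; d=V[:3,:3].T@(d*[1,-1,-1]); o=-V[:3,:3].T@V[:3,3]
    return o+d*(z-o[2])/d[2]
def proj(f,p):
    V=np.array(f["view"]);K=np.array(f["mtx"]); c=V[:3,:3]@p+V[:3,3]; q=K@(c*[1,-1,-1]); return q[:2]/q[2]
def down(yaw):  # tool x down, jaws (z) along yaw direction
    z=np.array([np.cos(yaw),np.sin(yaw),0]);x=np.array([0,0,-1.]);return R.from_matrix(np.c_[x,np.cross(z,x),z]).as_quat()
E
python3 - <<'E'
from h import *
t=ctrl.grab_frame("top"); s=ctrl.grab_frame("scene")
T=lambda u,v,z: print("  T",np.round(bp(t,(70+u/2.222-.3,90+v/2.222-.3),z),3))
S=lambda u,v,z: print("  S",np.round(bp(s,(90+u/2.222-.3,110+v/2.222-.3),z),3))
print("tooltray");[T(*p,.03) for p in((597,162),(730,138),(776,312),(640,340))];[S(*p,.03) for p in((188,228),(65,188),(140,55),(253,80))]
print("divider");T(672,150,.03);T(712,322,.03)
print("plate top ends");T(45,275,.25);T(240,292,.25);S(748,262,.25);S(603,187,.25)
print("hopper far rim");T(65,152,.205);T(245,165,.205);S(645,440,.0);S(510,355,0)
print("net mid");print(bp(t,(139,192),.18),bp(s,(373,243),.18),bp(t,(134,217),.176),bp(s,(385,221),.176))
print("knife hook,ferrule,butt");T(376,248,.188);T(408,251,.195);T(486,257,.197);S(437,178,.188);S(350,127,.195)
print("net knife",bp(t,(270,203),.18),bp(s,(261,178),.18))
print("port");T(168,229,.21);S(618,275,.2);S(592,247,.2);S(650,295,.2)
print("case corners");T(335,128,.18);T(552,128,.18);T(560,325,.18);T(335,328,.18)
print("case S");S(323,68,.18);S(503,143,.18)
print("tape");T(370,170,.22)
print(ctrl.observe())
E
```

```text
tooltray
  T [ 0.647 -0.241  0.03 ]
  T [ 0.68  -0.427  0.03 ]
  T [ 0.439 -0.471  0.03 ]
  T [ 0.404 -0.287  0.03 ]
  S [ 0.65  -0.235  0.03 ]
  S [ 0.679 -0.419  0.03 ]
  S [ 0.442 -0.463  0.03 ]
  S [ 0.402 -0.29   0.03 ]
divider
  T [ 0.663 -0.346  0.03 ]
  T [ 0.427 -0.385  0.03 ]
plate top ends
  T [0.477 0.407 0.25 ]
  T [0.457 0.197 0.25 ]
  S [0.482 0.409 0.25 ]
  S [0.469 0.241 0.25 ]
hopper far rim
  T [0.624 0.415 0.205]
  T [0.606 0.206 0.205]
  S [0.618 0.405 0.   ]
  S [0.597 0.216 0.   ]
net mid
[0.53830709 0.31645703 0.18      ] [0.54174164 0.3154592  0.18      ] [0.47367328 0.32783992 0.176     ] [0.46787874 0.320498   0.176     ]
knife hook,ferrule,butt
  T [0.511 0.056 0.188]
  T [0.506 0.019 0.195]
  T [ 0.498 -0.07   0.197]
  S [0.511 0.06  0.188]
  S [ 0.5   -0.064  0.195]
net knife [ 0.50645266 -0.02393837  0.18      ] [ 0.50550315 -0.01929881  0.18      ]
port
  T [0.532 0.29  0.21 ]
  S [0.534 0.295 0.2  ]
  S [0.516 0.256 0.2  ]
  S [0.54  0.334 0.2  ]
case corners
  T [0.656 0.105 0.18 ]
  T [ 0.654 -0.154  0.18 ]
  T [ 0.421 -0.154  0.18 ]
  T [0.42  0.103 0.18 ]
case S
  S [ 0.429 -0.145  0.18 ]
  S [0.424 0.106 0.18 ]
tape
  T [0.595 0.061 0.22 ]
{'t': 1.5, 'joint_pos': array([-1.15341941e+00,  3.52981583e-01,  1.63341322e+00, -8.17500990e-06,
        1.15520557e+00, -2.39519190e-03]), 'dq': array([-9.39151717e-05,  3.78672867e-04,  8.35158801e-05,  5.29400112e-04,
       -9.69541510e-04,  1.21054611e-03]), 'joint_efforts': array([ 2.06785521e-04, -5.93748343e+01, -3.34569061e+01,  6.98958035e-02,
        1.57752010e-02,  1.39898793e-05]), 'tcp_pos': array([ 0.25471979, -0.57073338,  0.40468881]), 'ee_rot': array([-0.1473289 ,  0.69159097, -0.69158671,  0.1473226 ]), 'wrist_force': array([ 0.45953178, -0.04691403, -0.76678743]), 'wrist_torque': array([-0.06567667,  0.04199597, -0.00294981]), 'grip_width': 0.09194437577378617}
```

Run:
```python
from h import *
k=1.476; d=np.array([np.cos(k),np.sin(k)]); g=np.array([.504,-.021])+.006*d
q=down(k-np.pi/2); 
j1=ctrl.solve_ik([*g,.45],q)
for c in (.175+np.pi/2,.175-np.pi/2):
    print("place ik",c,np.round(ctrl.solve_ik([.536,-.315,.25],down(c)),2))
for yy in (0,np.pi): print(np.round(ctrl.solve_ik([*g,.45],down(k-np.pi/2+yy)),2))
ctrl.move_gripper(.075,20)
q0=down(k+np.pi/2) if abs(ctrl.solve_ik([*g,.45],down(k+np.pi/2))[5])<abs(j1[5]) else q
ctrl.move_pose([*g,.45],q0)
f=ctrl.grab_frame("scene"); cv2.imwrite("pics/s2.png",cv2.resize(f["frame"][110:310,170:430,::-1],(780,600),interpolation=cv2.INTER_CUBIC))
o=ctrl.observe();print(o["t"],o["tcp_pos"],o["joint_pos"])
```

```text
place ik 1.7457963267948966 [-0.39  0.91  1.44 -0.73  2.21 -2.06]
place ik -1.3957963267948965 [-0.75  0.7   2.04  2.17  1.34 -1.24]
[-0.36  0.35  1.96  1.39  1.77 -0.76]Traceback (most recent call last):
  File "<stdin>", line 7, in <module>
    return _wrapfunc(a, 'round', decimals=decimals, out=out)
    return _wrapit(obj, method, *args, **kwds)
    result = getattr(arr, method)(*args, **kwds)
TypeError: unsupported operand type(s) for *: 'NoneType' and 'float'
```

Tool y is the approach axis, so my helper was wrong; I'll fix it.

```bash
python3 - <<'E'
s=open("h.py").read()
i=s.index("def down")
s=s[:i]+'''def down(yaw):  # tool y down, jaws (z) along yaw direction
    z=np.array([np.cos(yaw),np.sin(yaw),0]);y=np.array([0,0,-1.]);return R.from_matrix(np.c_[np.cross(y,z),y,z]).as_quat()
'''
open("h.py","w").write(s)
E
python3 - <<'E'
from h import *
k=1.476; d=np.array([np.cos(k),np.sin(k)]); g=np.array([.504,-.021])+.006*d
ik=lambda p,c:(lambda j: None if j is None else np.round(j,2).tolist())(ctrl.solve_ik(p,down(c)))
for c in (.175+np.pi/2,.175-np.pi/2): print("place",c,ik([.536,-.315,.25],c))
for c in (k-np.pi/2,k+np.pi/2): print("pick",c,ik([*g,.45],c))
for c in (-.095+np.pi/2,-.095-np.pi/2): print("push",c,ik([.45,.323,.45],c))
print(ctrl.observe()["t"],ctrl.observe()["grip_width"])
E
```

```text
place 1.7457963267948966 [-0.53, 0.52, 1.76, -0.0, 0.86, -2.28]
place -1.3957963267948965 [-0.53, 0.52, 1.76, -0.0, 0.86, 0.86]
pick -0.09479632679489658 [-0.03, 0.12, 1.83, -0.0, 1.19, 0.06]
pick 3.0467963267948965 None
push 1.4757963267948966 [0.62, 0.2, 1.74, -0.0, 1.21, -0.86]
push -1.6657963267948965 [0.62, 0.2, 1.74, -0.0, 1.21, 2.29]
1.5 0.09194437577378617
```

Run:
```python
from h import *
k=1.476; d=np.array([np.cos(k),np.sin(k)]); g=np.array([.504,-.021])+.006*d
ctrl.move_gripper(.075,20)
ctrl.move_pose([*g,.46],down(k-np.pi/2))
f=ctrl.grab_frame("scene"); cv2.imwrite("pics/s2.png",cv2.resize(f["frame"][110:310,170:430,::-1],(780,600),interpolation=cv2.INTER_CUBIC))
o=ctrl.observe();print(o["t"],o["tcp_pos"])
```

```text
4.1833 [ 0.50465608 -0.01571533  0.4598926 ]
```

View pics/s2.png

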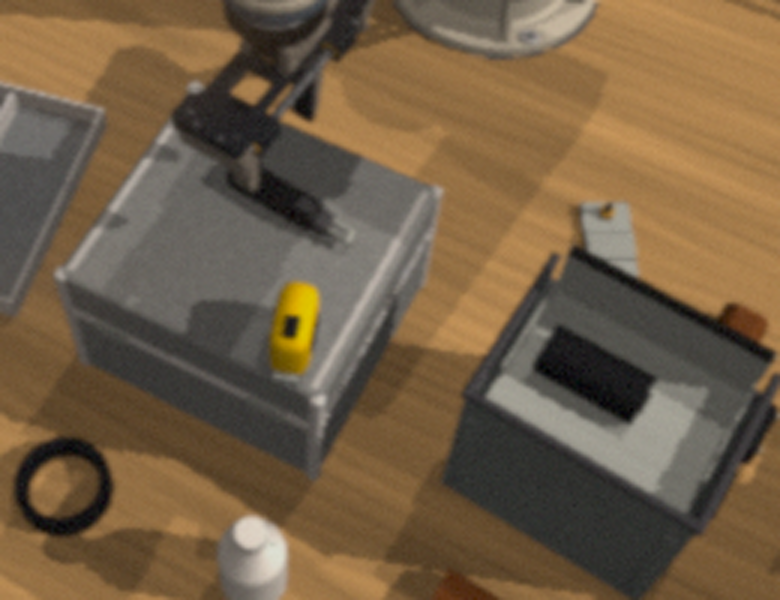

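The gripper straddles the knife handle with the jaws across it, and the tape measure at (295,325) is clear. Descending to grasp.

Run:
```python
from h import *
k=1.476; d=np.array([np.cos(k),np.sin(k)]); g=np.array([.504,-.021])+.006*d
print("contact",ctrl.move_l([*g,.3745],speed=.1,force_limit=6),ctrl.observe()["tcp_pos"])
ctrl.move_gripper(0.0,25)
print("width",ctrl.observe()["grip_width"])
ctrl.move_l([*g,.48],speed=.12)
o=ctrl.observe();print(o["t"],o["grip_width"],o["wrist_force"])
f=ctrl.grab_frame("scene"); cv2.imwrite("pics/s3.png",cv2.resize(f["frame"][90:290,170:430,::-1],(780,600),interpolation=cv2.INTER_CUBIC))
```

```text
contact False [ 0.50483821 -0.01504721  0.37502514]
width 0.027804702903793638
6.9917 0.02763090237470158 [ 0.29793836 -0.03998307 -2.24869142]
```

View pics/s3.png

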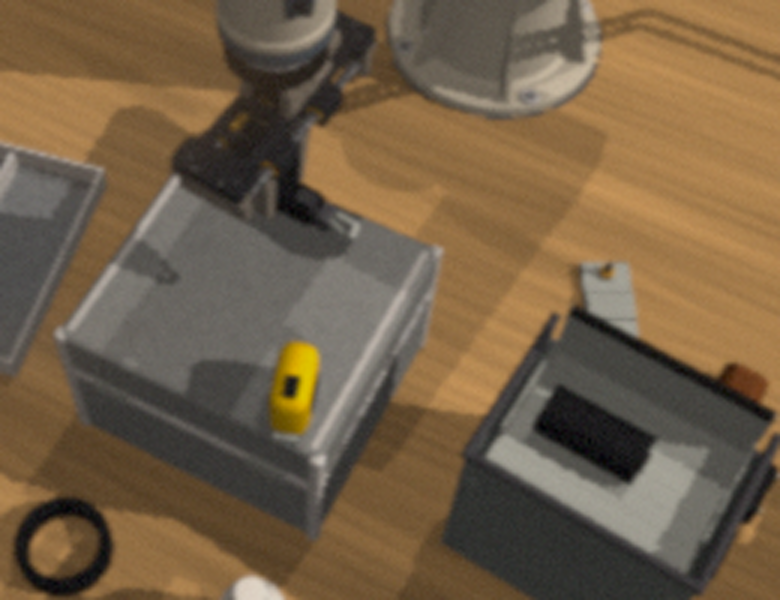

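The knife is gripped (27.6 mm wide), level and lifted. Now placing it.

Run:
```python
from h import *
y=.175; q=down(y-np.pi/2)
p=np.array([.543,-.354])+R.from_euler("z",y).as_matrix()[:2,:2]@[-.004,.040]
ctrl.move_pose([*p,.45],q)
ctrl.move_l([*p,.27],speed=.2)
f=ctrl.grab_frame("top"); cv2.imwrite("pics/t2.png",cv2.resize(f["frame"][120:270,310:450,::-1],(560,600),interpolation=cv2.INTER_CUBIC))
o=ctrl.observe();print(o["t"],o["grip_width"],o["tcp_pos"],p)
```

```text
9.3 0.02758451920792975 [ 0.53270558 -0.31544709  0.27141922] [ 0.53209677 -0.31530737]
```

View pics/t2.png

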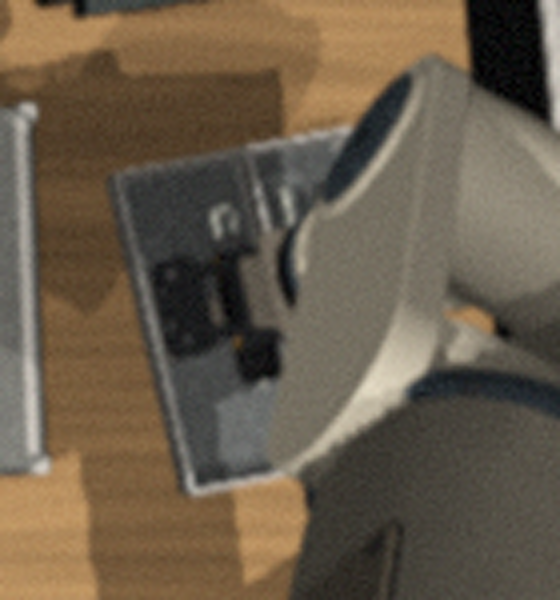

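The hook at (225,220) is over the empty lane and clear of the divider at (260,190). Lowering.

Run:
```python
from h import *
f=ctrl.grab_frame("top");print("hook",bp(f,(366,175),.085))
p=[.5321,-.3153]
ctrl.move_l([*p,.215],speed=.1)
print("contact",ctrl.move_l([*p,.1985],speed=.02,force_limit=5),ctrl.observe()["tcp_pos"],ctrl.observe()["wrist_force"])
ctrl.move_gripper(.042); ctrl.hold(.2)
ctrl.move_l([*p,.26],speed=.1); ctrl.move_l([*p,.47],speed=.25)
# go to push pre-pose, gripper shut
ctrl.move_gripper(0.0)
h=-.095; Rh=R.from_euler("z",h).as_matrix(); c=np.array([.539,.317,0])
a=c+Rh@[-.063-.004-.010-.04,0,.176+.055+.19]
ctrl.move_pose([*a[:2],.47],down(h+np.pi/2))
f=ctrl.grab_frame("top"); im1=f["frame"][130:280,310:450,::-1]
g=ctrl.grab_frame("scene"); im2=g["frame"][110:310,110:430,::-1]
cv2.imwrite("pics/c4.png",np.hstack([cv2.resize(im1,(300,321)),cv2.resize(im2,(500,321))]))
print([(np.round(bp(f,d["centre"],.004),3),round(d["p"],2)) for d in ctrl.spot_point("top","knife")],[(np.round(bp(g,d["centre"],.004),3),round(d["p"],2)) for d in ctrl.spot_point("scene","knife")])
o=ctrl.observe();print(o["t"],o["tcp_pos"],a)
```

```text
hook [ 0.59666731 -0.30621188  0.085     ]
contact True [ 0.53196929 -0.31522     0.19852543] [-0.7568877   0.40180211  4.71510841]
[(array([ 0.53 , -0.32 ,  0.004]), 0.78)] [(array([ 0.539, -0.319,  0.004]), 0.51)]
16.4667 [0.42285476 0.32774846 0.46997285] [0.42252757 0.32809829 0.421     ]
```

View pics/c4.png

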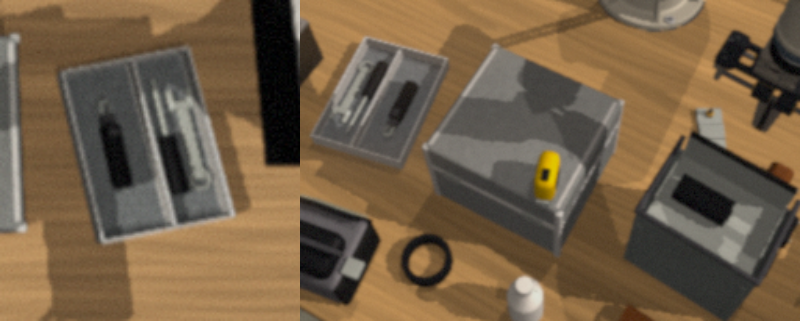

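The knife lies flat in the middle of the empty lane, with the tool net at (0.53,-0.32). The closed gripper stands in front of the plate. Now pushing along an arc about the hinge.

Run:
```python
from h import *
h=-.095; Rh=R.from_euler("z",h).as_matrix(); c=np.array([.539,.317,0])
def P(th,r=.05,gap=0):
    x=-.063+r*np.sin(th)-.004*np.cos(th)-.010-gap; z=.176+r*np.cos(th)+.004*np.sin(th)+.19
    return c+Rh@[x,0,z]
ctrl.move_l(P(0,gap=.04),speed=.15)
b=ctrl.move_l(P(0,gap=-.008),speed=.04,force_limit=3); o=ctrl.observe(); print("touch",b,Rh.T@(o["tcp_pos"]-c),o["wrist_force"])
for th in (.2,.4,.6,.8,1.0,1.15):
    b=ctrl.move_l(P(th),speed=.06,force_limit=30); o=ctrl.observe(); print(th,b,np.round(Rh.T@o["wrist_force"],1))
    if b: break
ctrl.hold(.5)
g=ctrl.grab_frame("scene");f=ctrl.grab_frame("top")
cv2.imwrite("pics/c5.png",np.hstack([cv2.resize(g["frame"][150:310,300:460,::-1],(400,400)),cv2.resize(f["frame"][130:270,70:210,::-1],(400,400))]))
print(ctrl.observe()["t"])
```

```text
touch True [-7.66574850e-02 -4.64482216e-05  4.15578262e-01] [-3.67630763  1.516729    2.6196806 ]
0.2 False [-1.9  1.4 -1. ]
0.4 False [-4.2  1.1  0.7]
0.6 False [-5.  -0.1  2.2]
0.8 False [-5.4  0.3  2.4]
1.0 False [-6.4  0.3  4.6]
1.15 False [-6.1 -0.1  5.2]
20.3667
```

View pics/c5.png

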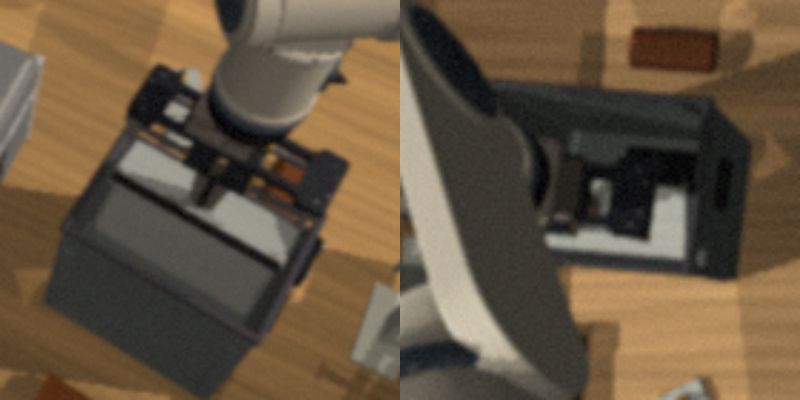

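The plate has tipped far over, with its top bead now across the mouth at (200,215), and the forces stay low. I'll hold, return along the arc, back off and check.

Run:
```python
from h import *
h=-.095; Rh=R.from_euler("z",h).as_matrix(); c=np.array([.539,.317,0])
def P(th,r=.05,gap=0):
    x=-.063+r*np.sin(th)-.004*np.cos(th)-.010-gap; z=.176+r*np.cos(th)+.004*np.sin(th)+.19
    return c+Rh@[x,0,z]
ctrl.hold(.7)
for th in (.8,.5,.25,0): ctrl.move_l(P(th),speed=.08)
ctrl.move_l(P(0,gap=.06),speed=.12)
ctrl.move_l(P(0,gap=.06)+[0,0,.08],speed=.2)
ctrl.move_pose([.3,-.15,.5],down(-.4)); ctrl.hold(.5)
g=ctrl.grab_frame("scene");f=ctrl.grab_frame("top")
cv2.imwrite("pics/c6.png",np.hstack([cv2.resize(g["frame"][150:310,300:460,::-1],(400,400)),cv2.resize(f["frame"][130:270,70:210,::-1],(400,400))]))
for cam in("scene","top"):
  for n in("port_end","knife","push_plate_top"): print(cam,n,[(np.round(d["centre"]),round(d["p"],2)) for d in ctrl.spot_point(cam,n)[:4]])
print(ctrl.observe()["t"],ctrl.observe()["wrist_force"])
```

```text
scene port_end [(array([327., 320.]), 0.85), (array([411., 232.]), 0.48)]
scene knife [(array([175., 178.]), 0.78), (array([154., 168.]), 0.51)]
scene push_plate_top [(array([394., 213.]), 0.9), (array([141., 166.]), 0.24)]
top port_end [(array([127., 263.]), 0.95), (array([164., 149.]), 0.76)]
top knife [(array([365., 204.]), 0.81)]
top push_plate_top [(array([125., 215.]), 0.68), (array([286., 128.]), 0.22)]
26.2667 [ 0.08854117 -0.31948098  0.65094191]
```

View pics/c6.png

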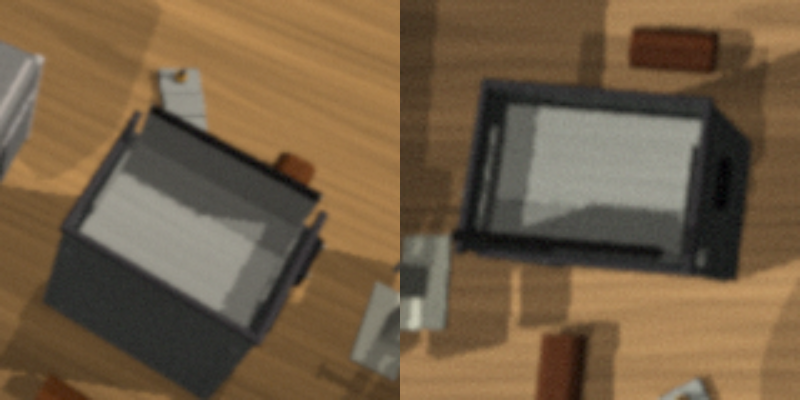

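The tray is level and empty, the port end is gone from view (so in the bin), and the bystanders haven't moved. The robot is clear of everything, so I'm handing in.

Run:
```python
from plant import ctrl
ctrl.sign_off()
```

```text
the job is handed in; nothing more can be done
```

The job is handed in, at about 26 s on the robot's clock; no verdict was reported.

- **Knife:** it was lying on the case, so the tray was never tipped with it. I gripped it by the handle, lowered it until it touched the floor of the empty lane (about 5 N) and released it there. The picture after release shows it flat in the middle of the lane; the networks put its origin within about 1 cm of my target in both cameras.
- **Port end:** it was already on the tip tray. I pushed the plate over along an arc to about 1.15 rad commanded, with roughly 8 N on the tool, then let it swing back.
- **Last checks:** both views show the tray empty and level, with the plate back at its starting pixels. The port-end network now finds only the two brown look-alikes. The robot touches nothing.
- **Not confirmed directly:** the closed tray hides the bin, so that the port end lies inside it is inferred from the empty tray. I checked the bystanders only by eye in the pictures; those in view looked unmoved, but the last picture shows only the area around the hopper.
- **One slip:** my first gripper orientation used the wrong tool axis. The inverse-kinematics check failed before anything moved, and I corrected it.

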